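# Slide the dispensing plate home and shut the guard

## Task

Get the desktop dispensing machine ready to run: with the fingertips, gently push the pulled-out work plate fully home, so that the white ring standing on it rides in upright and untouched, and then push the open front guard fully shut. Only push: lift nothing, and leave the spare ring, the jar and the screwdriver where they are.

Things in the scene. Friction and masses are not known exactly. Their poses are not given: they have to be found in the camera images.
- machine: White desktop dispensing machine, fixed. Base 360 mm long (own x -150 to +210), 300 wide, 50 high; origin at table level, on the centre line, 150 behind the front face. Own -x is the front, where the plate comes out; it looks roughly to the robot's left (world +y). Clear side guards stand on the base at y = +-118, x -161 to +126, up to 118 mm above the table.
- head_front (a point): Middle of the front end of the fixed dispensing head arm above the base, in the machine's frame x = -5, y = 0, 285 mm up; axes as the machine's. The arm is 100 wide, at heights 243 to 328, and runs back to a column 160 wide, 380 high, at x 137 to 207. Under it a block and nozzle reach down to height 120 at x 0 to 50, y +-25.
- plate (a joint): Slide of the steel work plate (170 long in x, 160 wide, 10 thick, top 62 mm above the table). 0 = fully home against its stop, grows to 0.13 m as the plate comes out of the front along the machine's -x. Slides stiffly, about 3 N plus 8 N per m/s, stays where it is left, no spring.
- plate_lip (a point): Middle of the front (outer) face of the plate's upturned front lip, 82 mm above the table. The lip is 160 wide (machine y), 8 thick, from 52 to 95 mm above the table; push it along the machine's +x. Axes as the machine's. With the plate home this point is at x = -145, y = 0 in the machine's frame, 16 mm behind the front ends of the side guards.
- plate_top (a point): Centre of the plate's top face, 62 mm above the table; axes as the machine's.
- guard (a joint): Hinge of the front guard. 0 = fully shut across the machine's front, grows as it swings outward (1.8 rad at most; about 1.3 to 1.65 at the start). The hinge is vertical, on the machine's -y side (the side nearest the robot). Stays where it is left; takes about 0.12 N m plus 0.06 N m per rad/s to turn, no latch or spring.
- guard_hinge (a point): Point on the guard's hinge axis at half its height, 85 mm above the table; in the machine's frame x = -170, y = -118. Its z is the hinge axis, its y runs along the guard from hinge to free edge, its -x points out of the guard's outer face (the face to push on; when shut it looks away from the machine).
- guard_edge (a point): Middle of the guard's free edge, 234 mm from the hinge axis, same height and axes. The guard is a grey frame with a clear pane, 52 to 118 mm above the table; frame 10 thick, pane 6 (outer faces 5 and 3 mm out from the hinge's y-z plane). Free upright 25 wide, top and bottom bars 12 high.
- ring: The workpiece: loose white plastic ring standing on the plate, outer diameter 68, inner 52, 40 high, about 90 g. Origin at the centre of its underside, z up. Not fastened to the plate.
- spare_ring: Bystander: an identical white ring (68 diameter, 40 high) standing on the table. Origin at the centre of its underside.
- jar: Bystander: amber jar, 60 diameter, 75 high, on the table. Origin at the centre of its underside.
- screwdriver: Bystander: screwdriver 180 long lying on the table along its x axis, black handle; origin near its middle, on the table.
Things that resemble listed ones, but are neither listed nor needed, are in the scene too. What is shaped like the ring but green or pink is not meant.

How it is judged:
By the outcome, as a careful person would: the job done as asked, in the order asked, and still so for the second after the job is handed in, with the robot touching nothing.
It also fails if it takes over 53 s, if anything falls off the work surface, if the arm or the gripper's body presses on something with over 40 N, if the wrist force passes 120 N, or if a joint passes its speed limit or range.

## Robot

A 6-joint arm with a two-finger parallel gripper is mounted at the origin on the work surface. World frame = base frame: x ahead of the robot, y to its left, z up, the work surface at z = 0. Lengths are in mm, angles in rad, forces in N, time in s.
With the tool pointing down it reaches from about 275 to 750 mm from the base axis. Payload 10.2 kg.
Tool frame: the origin (TCP) lies at the very end of the fingers, on their centre line; the grasp point (between the pads) lies behind it (ctrl.grasp_offset is the z of the grasp point in the tool frame, in mm); z points along the fingers, y is the direction in which the jaws open and shut (so a half turn about z gives the same grasp; the last joint's range is limited). The gripper opens to 85 mm and grips with 20 to 120 N. Pads are 22 mm wide; open, the fingers measure 114 mm over their backs; the gripper's body (76 mm by 85 mm) begins 54 mm behind the grasp point. The pads swing forward as they close: fully open they stand 13 mm farther back than shut.
Start: joints at [0.992, 0.313, 1.498, -0, 1.331, -0.223], TCP at [182.892, 492.12, 231.294] pointing down, gripper open.
Joint ranges: [-2.94, 2.94], [-0.97, 2.17], [0.19, 2.56], [-1.23, 4.37], [0.02, 3.11], [-2.88, 2.88]. Speed limits (rad/s): [2.39, 2.39, 3.01, 3.14, 3.14, 3.14].

## Interface

Orientations are given as a unit quaternion [w, x, y, z].
In Python, from rig import ctrl, capture, job gives the robot as it stands. The module is installed in compiled form; this text tells all that it offers.
- The arm moves only by the tool move_arm, never from a script. Its argument "series" is a list of rows, each a list of 7 numbers: the turn, a rotation vector about the tool's x, y, z in rad, then the shift along the tool's x, y, z in cm, then the opening, from 0 (shut) to 1 (fully open). A call has 1 to 5 rows; each row is the pose to reach, as a shift and turn from the pose measured when the call began, along the tool's axes at that moment; what a row does not reach only later rows make up. A row lasts 1/12 s, in which the tool goes at most 41.7 mm and 7.16 degrees, less where a joint would pass 70% of its speed; a pose out of reach is approached as far as the arm can. A call with a gripper value outside its range is refused whole. The fingers move at their own pace and stop on an object; "grip_force" is the grip in N (left out, the last holds). Time passes only in rows, so rows that repeat a pose let the fingers close. It gives the time, the measured TCP pose, the force and the opening at its end, in the units of the state.
- ctrl.sense(): the state, without advancing time (a new reading comes with each control period).
- capture(name): name is "side" or "top"; returns a dict with "frame" (400x640x3 uint8, red, green, blue), "mtx" (3x3 intrinsics, pixels), "R" (3x3) and "t" (3): a world point X has camera coordinates R X + t. Camera axes: x right, y down, z forward; pixel columns grow to the right and rows downward; lengths in mm; the calibration is good to about 2 mm. A picture is of the moment at which its call begins. There is no depth.
- job.finish_job(): hands the job in, once; it reports no verdict.
The state is a dict: "time_s": time; "joints": joint angles; "dq": joint speeds; "tau": joint torques, N m; "eef_pos": TCP position; "ee_rot": TCP orientation; "force": force on the tool from outside, world axes, zero at the start; "wrist_torque": the same for the moment, N m; "grip_width": opening from 0.0 (shut) to 1.0 (fully open).
Only numpy, scipy, OpenCV 4.12 (cv2) and the standard library are available. Lean on these libraries where they do the work, as an engineer would, in place of code of your own. Each camera call takes 0.05 s, during which the arm holds its last target.

## Working session

There is one attempt and no reset: what is moved stays moved. The work goes in short steps, Python scripts to look and compute and a tool call to move; the robot and the scene stay as the last step left them, time stands still between calls to the robot, and variables do not carry over. Pictures are saved under pics/ and viewed, and the job is handed in when it is done.

Besides the shell and the picture viewer there is one more tool, called after "Request:" in YAML: its name, and indented under it one key for each argument. move_arm: Moves the arm, as the interface text tells. Its arguments: {"type":"object","properties":{"series":{"type":"array","items":{"type":"array","items":{"type":"number"}}},"grip_force":{"type":"number"}},"required":["series"]}

```bash
mkdir -p pics
python3 - <<'E'
from rig import ctrl,capture
import cv2,pickle
for n in("side","top"):
    c=capture(n); cv2.imwrite(f"pics/{n}0.png",c["frame"][:,:,::-1]); pickle.dump(c,open(n+"0.pkl","wb"))
    print(n,c["mtx"].round(1).tolist(),c["R"].round(3).tolist(),c["t"].round(1).tolist())
s=ctrl.sense();print(s["time_s"],s["eef_pos"],s["ee_rot"],ctrl.grasp_offset,s["grip_width"])
E
```

```text
side [[389.0, 0.0, 318.9], [0.0, 389.0, 198.9], [0.0, 0.0, 1.0]] [[0.771, -0.637, 0.007], [-0.437, -0.536, -0.723], [0.464, 0.554, -0.691]] [-347.8, 426.0, 684.8]
top [[367.2, 0.0, 317.7], [0.0, 367.2, 206.1], [0.0, 0.0, 1.0]] [[-0.007, -1.0, 0.004], [-0.997, 0.007, -0.081], [0.081, -0.004, -0.997]] [113.2, 572.1, 1090.1]
0.1 [182.75437376 491.92177003 230.7953557 ] [-2.31772398e-04  1.76958365e-01  9.84218163e-01 -5.40154701e-04] -18.700000000000003 0.9983811785513216
```

View pics/side0.png

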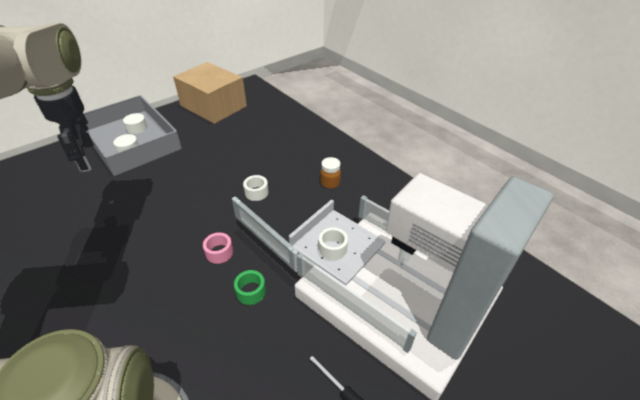

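View pics/top0.png

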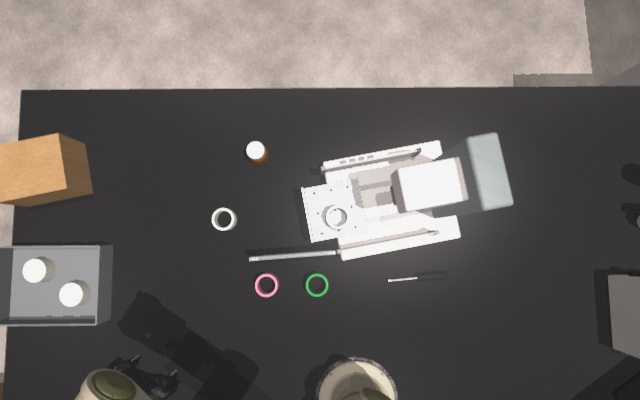

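The side view shows the ring on the plate at (333,242) and the spare ring on the table at (256,187). The open guard runs (237,203)-(298,268). In the top view the plate is at (305-365,182-240), the guard (250,259)-(338,253), the spare ring (224,219) and the jar (256,152). Next I'll enlarge these to measure.

Run:
```python
import cv2
a=cv2.imread("pics/top0.png")[120:300,230:470]; cv2.imwrite("pics/top0c.png",cv2.resize(a,None,fx=3.3,fy=3.3,interpolation=cv2.INTER_CUBIC))
a=cv2.imread("pics/side0.png")[160:360,220:460]; cv2.imwrite("pics/side0c.png",cv2.resize(a,None,fx=3,fy=3,interpolation=cv2.INTER_CUBIC))
```

```text
(no output)
```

View pics/top0c.png

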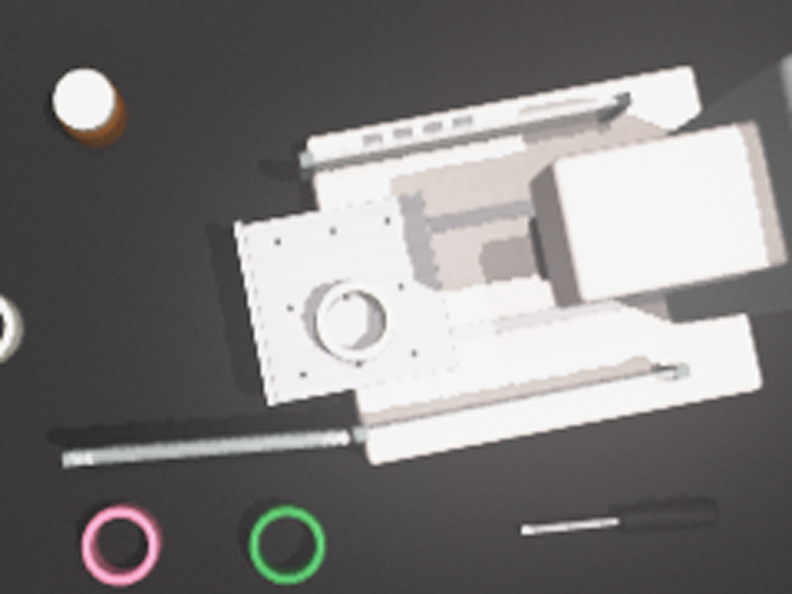

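View pics/side0c.png

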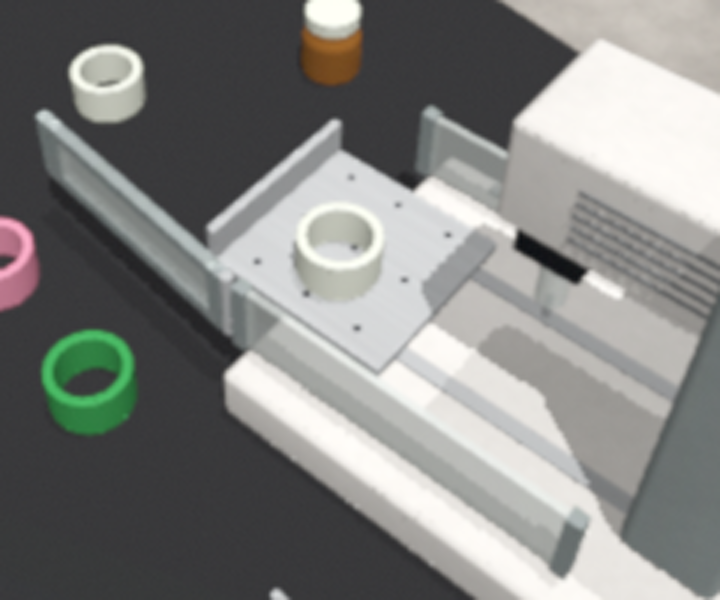

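```bash
cat > h.py <<'E'
import numpy as np
def proj(c,X):
    p=(c["R"]@np.atleast_2d(X).T).T+c["t"]; p=p@c["mtx"].T; return p[:,:2]/p[:,2:]
def back(c,uv,z):
    d=c["R"].T@np.linalg.inv(c["mtx"])@np.array([uv[0],uv[1],1.]); o=-c["R"].T@c["t"]
    return o+d*(z-o[2])/d[2]
def m2w(q,P):
    P=np.atleast_2d(P).astype(float); c,s=np.cos(q[2]),np.sin(q[2])
    return np.c_[q[0]+c*P[:,0]-s*P[:,1],q[1]+s*P[:,0]+c*P[:,1],P[:,2]]
def gd(q,r,z,off=0): # guard point at r along, off outwards(-x local)
    g=q[4]; # local y dir: shut=(0,1); opening swings to -x => (-sin, cos); outward normal -x local = (-cos,-sin)
    return [-170-np.sin(g)*r-np.cos(g)*off,-118+np.cos(g)*r-np.sin(g)*off,z]
E
cat > fit.py <<'E'
from h import *; import pickle; from scipy.optimize import least_squares
T=pickle.load(open("top0.pkl","rb"));S=pickle.load(open("side0.pkl","rb"))
t=lambda u,v:(230+u/3.3,120+v/3.3); s=lambda u,v:(220+u/3,160+v/3)
obs=[(T,t(692,68),lambda q:[210,150,50]),(T,t(310,138),lambda q:[-150,150,50]),(T,t(372,463),lambda q:[-150,-150,50]),(T,t(760,388),lambda q:[210,-150,50]),
(T,t(65,458),lambda q:gd(q,234,118)),(S,s(42,117),lambda q:gd(q,234,118)),
(T,t(236,224),lambda q:[-145-q[3],80,95]),(T,t(268,404),lambda q:[-145-q[3],-80,95]),
(S,s(210,229),lambda q:[-145-q[3],-80,95]),(S,s(336,122),lambda q:[-141-q[3],80,95]),
(S,s(228,378),lambda q:[-150,-150,50]),(S,s(380,372),lambda q:[33-q[3],-80,62]),(S,s(493,237),lambda q:[33-q[3],80,62]),
(S,s(238,284),lambda q:[-161,-118,118]),(S,s(432,108),lambda q:[-161,118,118])]
def f(q): return np.concatenate([proj(c,m2w(q,g(q)))[0]-uv for c,uv,g in obs])
r=least_squares(f,[480,-50,-1.5,100,1.5],x_scale=[10,10,.1,10,.1],loss="soft_l1")
q=r.x; print(q.round(3)); print(f(q).reshape(-1,2).round(1).tolist())
np.save("q.npy",q)
for n,P in dict(lip=[-145-q[3],0,82],hinge=[-170,-118,85],edge=gd(q,234,85),lipA=[-145-q[3],80,82],lipB=[-145-q[3],-80,82],home=[-145,0,82]).items(): print(n,m2w(q,P)[0].round(0))
for n,c,uv,z in [("ringT",T,t(351,319),102),("ringS",S,s(339,228),102),("spareT",T,(224,219),40),("spareS",S,(256,183),40),("jarT",T,(255.5,150),75),("jarS",S,(331,164),75),("pinkT",T,t(121,545),40),("green",T,t(288,545),40)]: print(n,back(c,uv,z).round(0))
E
python3 fit.py
```

```text
[584.722 -83.74   -1.389  87.363   1.459]
[[1.4, -1.6], [-0.5, -0.6], [0.2, 0.4], [2.7, -0.2], [0.4, 0.1], [-0.2, -0.8], [-1.5, -0.7], [-0.7, 0.2], [-2.2, -1.1], [-0.1, -0.9], [-1.8, -0.8], [1.4, 1.3], [3.7, 3.1], [-0.0, 0.1], [-1.1, 1.2]]
lip [543. 145.  82.]
hinge [438.  62.  85.]
edge [421. 295.  85.]
lipA [621. 159.  82.]
lipB [464. 130.  82.]
home [558.  59.  82.]
ringT [536.  57. 102.]
ringS [540.  57. 102.]
spareT [535. 388.  40.]
spareS [537. 389.  40.]
jarT [734. 290.  75.]
jarS [733. 286.  75.]
pinkT [340. 260.  40.]
green [339. 112.  40.]
```

```bash
sed -i 's/\[33-q/[25-q/g' fit.py; python3 fit.py
cat > rel.py <<'E'
# usage: rel.py X Y Z : machine-frame target -> needed turn (tool z, rad) and shift (cm)
from h import *; import sys; from rig import ctrl; from scipy.spatial.transform import Rotation as Ro
q=np.load("q.npy"); s=ctrl.sense(); w=s["ee_rot"]; R=Ro.from_quat([w[1],w[2],w[3],w[0]]).as_matrix()
p=np.array(s["eef_pos"]); c,sn=np.cos(q[2]),np.sin(q[2]); Rd=np.c_[[-c,-sn,0],[-sn,c,0],[0,0,-1]]
d=p[:2]-q[:2]; print("t",round(s["time_s"],2),"TCP mach",round(c*d[0]+sn*d[1],1),round(-sn*d[0]+c*d[1],1),round(p[2],1),"F",np.round(s["force"],1),"g",round(s["grip_width"],2),"j",np.round(s["joints"],2))
print("rotvec",Ro.from_matrix(R.T@Rd).as_rotvec().round(3))
a=list(map(float,sys.argv[1:]))
for i in range(0,len(a),3):
    W=m2w(q,a[i:i+3])[0]; print("world",W.round(0),"shift cm",(R.T@(W-p)/10).round(2))
E
python3 rel.py -300 0 231 -300 0 72
```

```text
[585.014 -83.51   -1.386  84.663   1.457]
[[1.1, -1.8], [-0.6, -0.6], [0.3, 0.4], [2.7, -0.5], [0.5, 0.1], [-0.2, -0.8], [-0.7, -0.8], [0.3, 0.1], [-1.5, -0.4], [0.6, -0.4], [-1.8, -0.7], [-0.5, -0.0], [1.7, 1.9], [-0.0, 0.1], [-1.3, 1.2]]
lip [543. 142.  82.]
hinge [438.  62.  85.]
edge [421. 295.  85.]
lipA [622. 157.  82.]
lipB [464. 128.  82.]
home [558.  59.  82.]
ringT [536.  57. 102.]
ringS [540.  57. 102.]
spareT [535. 388.  40.]
spareS [537. 389.  40.]
jarT [734. 290.  75.]
jarS [733. 286.  75.]
pinkT [340. 260.  40.]
green [339. 112.  40.]
t 0.1 TCP mach -639.4 -289.9 230.8 F [ 0.8  0.6 -0.2] g 1.0 j [ 0.99  0.31  1.5   0.    1.33 -0.22]
rotvec [-1.000e-03  0.000e+00  1.031e+00]
world [530. 211. 231.] shift cm [-4.232e+01 -1.420e+01 -2.000e-02]
world [530. 211.  72.] shift cm [-42.32 -14.18  15.88]
```

Request:
move_arm:
  series:
    - [0, 0, 0.12, -4, -1.3, 0, 0]
    - [0, 0, 0.24, -8, -2.7, 0, 0]
    - [0, 0, 0.36, -12, -4, 0, 0]
    - [0, 0, 0.48, -16, -5.4, 0, 0]
    - [0, 0, 0.6, -20, -6.7, 0, 0]
  grip_force: 40

```text
time_s: 0.52
eef_pos: [345.8, 359.5, 230.7]
ee_rot: [-0.0, 0.462, 0.887, -0.001]
force: [0.6, 0.9, -0.3]
grip_width: 0.296
```

```bash
python3 rel.py -300 0 231 -300 0 72
```

```text
t 0.52 TCP mach -479.4 -153.9 230.7 F [ 0.6  0.9 -0.3] g 0.3 j [ 0.57  0.26  1.57 -0.    1.31 -0.04]
rotvec [-0.001  0.001  0.425]
world [530. 211. 231.] shift cm [-22.69   6.62  -0.03]
world [530. 211.  72.] shift cm [-22.68   6.65  15.87]
```

Request:
move_arm:
  series:
    - [0, 0, 0.1, -4, 1.2, 0, 0]
    - [0, 0, 0.2, -8, 2.3, 0, 0]
    - [0, 0, 0.3, -12, 3.5, 0, 0]
    - [0, 0, 0.42, -16, 4.7, 0, 0]
    - [0, 0, 0.425, -19.5, 5.7, 0, 0]

```text
time_s: 0.93
eef_pos: [505.7, 230.3, 230.4]
ee_rot: [-0.0, 0.642, 0.767, -0.001]
force: [-0.4, 0.4, 0.3]
grip_width: -0.003
```

```bash
python3 rel.py -300 0 231 -300 0 72
```

```text
t 0.93 TCP mach -323.0 -20.5 230.4 F [-0.4  0.4  0.3] g -0.0 j [ 0.22  0.38  1.4  -0.    1.36  0.04]
rotvec [-0.002  0.001 -0.007]
world [530. 211. 231.] shift cm [-2.29  2.06 -0.07]
world [530. 211.  72.] shift cm [-2.27  2.09 15.83]
```

Request:
move_arm:
  series:
    - [0, 0, -0.007, -2.3, 2.1, 3, 0]
    - [0, 0, -0.007, -2.3, 2.1, 7, 0]
    - [0, 0, -0.007, -2.3, 2.1, 11, 0]
    - [0, 0, -0.007, -2.3, 2.1, 14, 0]
    - [0, 0, -0.007, -2.3, 2.1, 15.9, 0]

```text
time_s: 1.35
eef_pos: [528.4, 210.6, 67.4]
ee_rot: [-0.002, 0.639, 0.769, -0.003]
force: [-0.6, 0.0, 0.4]
grip_width: -0.001
```

```bash
python3 rel.py -255 0 72 -230 0 72
python3 - <<'E'
from rig import capture
import cv2,numpy as np
a=capture("top")["frame"][120:300,210:450,::-1];b=capture("side")["frame"][120:320,200:440,::-1]
cv2.imwrite("pics/top1.png",cv2.resize(a,None,fx=3.3,fy=3.3,interpolation=2));cv2.imwrite("pics/side1.png",cv2.resize(b,None,fx=3,fy=3,interpolation=2))
E
```

```text
t 1.35 TCP mach -299.5 -1.7 67.4 F [-0.6  0.   0.4] g -0.0 j [ 0.17  0.59  1.55 -0.    1.02 -0.01]
rotvec [-0.007  0.001 -0.001]
world [538. 167.  72.] shift cm [-4.45  0.17 -0.46]
world [543. 143.  72.] shift cm [-6.95  0.17 -0.45]
```

View pics/side1.png

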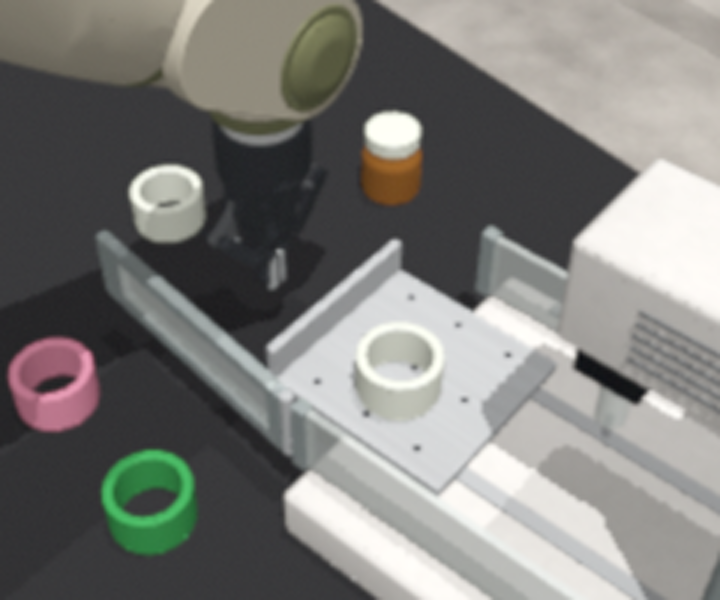

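View pics/top1.png

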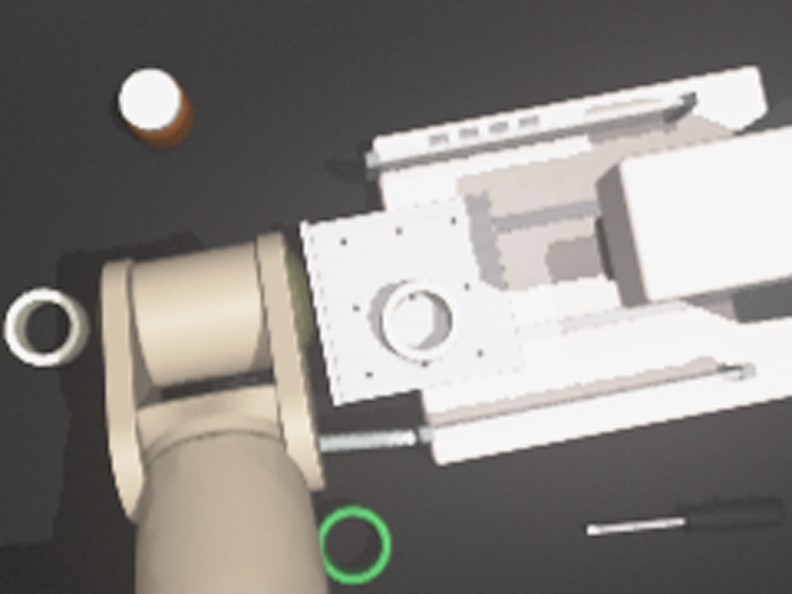

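The side crop shows the shut fingertips at (278,280), just outside the lip's centre. The ring stands upright and nothing has been disturbed. I'll approach, then push slowly.

Request:
move_arm:
  series:
    - [-0.007, 0, 0, -1, 0.1, -0.3, 0]
    - [-0.007, 0, 0, -2, 0.2, -0.5, 0]
    - [-0.007, 0, 0, -3, 0.2, -0.5, 0]
    - [-0.007, 0, 0, -3.8, 0.2, -0.5, 0]
    - [-0.007, 0, 0, -4.3, 0.2, -0.5, 0]

```text
time_s: 1.87
eef_pos: [538.8, 167.3, 74.0]
ee_rot: [0.0, 0.64, 0.769, -0.0]
force: [-0.3, -0.6, -0.5]
grip_width: 0.001
```

Request:
move_arm:
  series:
    - [0, 0, 0, -0.3, 0, 0, 0]
    - [0, 0, 0, -0.6, 0, 0, 0]
    - [0, 0, 0, -0.9, 0, 0, 0]
    - [0, 0, 0, -1.2, 0, 0, 0]
    - [0, 0, 0, -1.5, 0, 0, 0]

```text
time_s: 2.28
eef_pos: [541.5, 152.9, 74.1]
ee_rot: [0.0, 0.639, 0.769, -0.0]
force: [1.5, 3.3, 1.4]
grip_width: -0.006
```

Request:
move_arm:
  series:
    - [0, 0, 0, -0.3, 0, 0, 0]
    - [0, 0, 0, -0.6, 0, 0, 0]
    - [0, 0, 0, -0.9, 0, 0, 0]
    - [0, 0, 0, -1.2, 0, 0, 0]
    - [0, 0, 0, -1.5, 0, 0, 0]

```text
time_s: 2.7
eef_pos: [544.2, 137.9, 74.0]
ee_rot: [0.0, 0.639, 0.769, -0.0]
force: [-0.2, 2.6, 0.7]
grip_width: -0.002
```

```bash
python3 rel.py -156 0 72
python3 - <<'E'
from rig import capture
import cv2,numpy as np
b=capture("side")["frame"][120:320,200:440,::-1]
cv2.imwrite("pics/side2.png",cv2.resize(b,None,fx=3,fy=3,interpolation=2))
E
```

```text
t 2.7 TCP mach -225.2 0.5 74.0 F [-0.2  2.6  0.7] g -0.0 j [ 0.04  0.56  1.57 -0.    1.01 -0.14]
rotvec [-0.     0.    -0.001]
world [556.  70.  72.] shift cm [-6.92 -0.04  0.21]
```

View pics/side2.png

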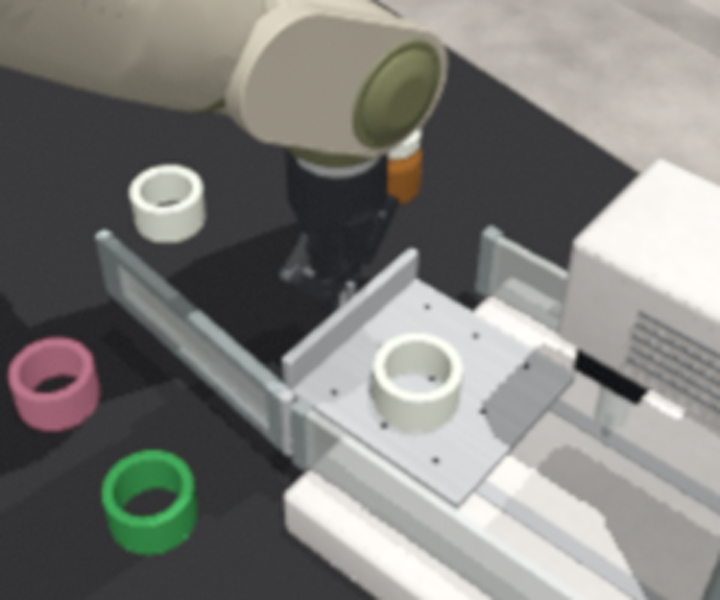

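The plate is moving at about 3 N and the ring is riding along. I'll keep pushing.

Request:
move_arm:
  series:
    - [0, 0, 0, -0.3, 0, 0, 0]
    - [0, 0, 0, -0.6, 0, 0, 0]
    - [0, 0, 0, -0.9, 0, 0, 0]
    - [0, 0, 0, -1.2, 0, 0, 0]
    - [0, 0, 0, -1.5, 0, 0, 0]

```text
time_s: 3.17
eef_pos: [547.1, 122.3, 74.1]
ee_rot: [0.0, 0.64, 0.769, -0.0]
force: [-0.5, 2.8, 0.3]
grip_width: -0.002
```

Request:
move_arm:
  series:
    - [0, 0, 0, -0.3, 0, 0, 0]
    - [0, 0, 0, -0.6, 0, 0, 0]
    - [0, 0, 0, -0.9, 0, 0, 0]
    - [0, 0, 0, -1.2, 0, 0, 0]
    - [0, 0, 0, -1.5, 0, 0, 0]

```text
time_s: 3.58
eef_pos: [549.9, 107.3, 74.0]
ee_rot: [0.0, 0.64, 0.769, -0.0]
force: [-0.2, 2.4, 0.5]
grip_width: -0.002
```

Request:
move_arm:
  series:
    - [0, 0, 0, -0.3, 0, 0, 0]
    - [0, 0, 0, -0.6, 0, 0, 0]
    - [0, 0, 0, -0.9, 0, 0, 0]
    - [0, 0, 0, -1.2, 0, 0, 0]
    - [0, 0, 0, -1.5, 0, 0, 0]

```text
time_s: 4.0
eef_pos: [552.7, 92.3, 74.0]
ee_rot: [0.0, 0.64, 0.769, -0.0]
force: [0.2, 3.4, 0.2]
grip_width: 0.001
```

Request:
move_arm:
  series:
    - [0, 0, 0, -0.3, 0, 0, 0]
    - [0, 0, 0, -0.6, 0, 0, 0]
    - [0, 0, 0, -0.8, 0, 0, 0]
    - [0, 0, 0, -1.0, 0, 0, 0]
    - [0, 0, 0, -1.2, 0, 0, 0]

```text
time_s: 4.42
eef_pos: [554.9, 80.3, 74.0]
ee_rot: [0.0, 0.64, 0.769, -0.0]
force: [0.5, 3.2, -0.0]
grip_width: -0.0
```

```bash
python3 rel.py -156 0 72
python3 - <<'E'
from rig import capture
import cv2,numpy as np
b=capture("side")["frame"][120:320,200:440,::-1]
cv2.imwrite("pics/side3.png",cv2.resize(b,None,fx=3,fy=3,interpolation=2))
E
```

```text
t 4.42 TCP mach -166.5 0.4 74.0 F [ 0.5  3.2 -0. ] g -0.0 j [-0.06  0.56  1.57 -0.    1.01 -0.25]
rotvec [-0.     0.001 -0.002]
world [556.  70.  72.] shift cm [-1.05 -0.04  0.21]
```

View pics/side3.png

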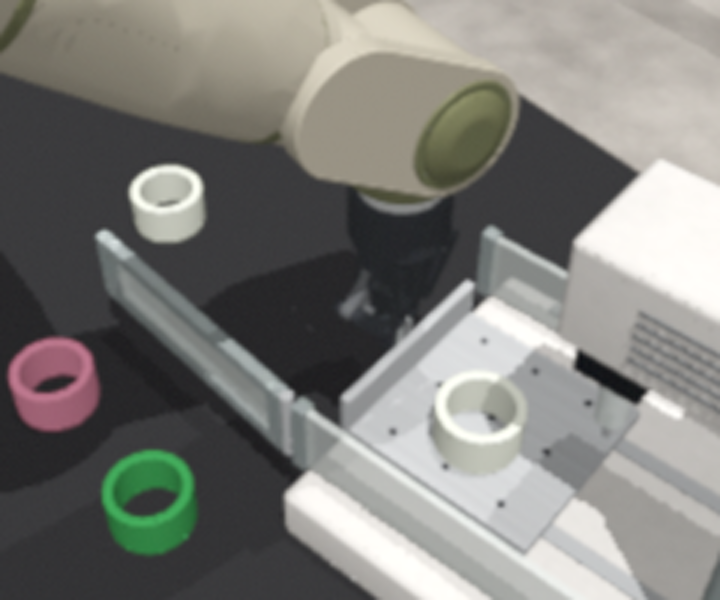

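The ring at (480,420) is still upright and in the same place on the plate. About 10 mm is left, so I'll finish slowly and watch for the force to rise at the stop.

Request:
move_arm:
  series:
    - [0, 0, 0, -0.15, 0, 0, 0]
    - [0, 0, 0, -0.3, 0, 0, 0]
    - [0, 0, 0, -0.45, 0, 0, 0]
    - [0, 0, 0, -0.6, 0, 0, 0]
    - [0, 0, 0, -0.7, 0, 0, 0]

```text
time_s: 4.88
eef_pos: [556.0, 74.4, 74.1]
ee_rot: [-0.001, 0.64, 0.769, 0.001]
force: [-2.5, 16.6, 2.4]
grip_width: -0.001
```

Request:
move_arm:
  series:
    - [0, 0, 0, -0.1, 0, 0, 0]
    - [0, 0, 0, -0.2, 0, 0, 0]
    - [0, 0, 0, -0.3, 0, 0, 0]

```text
time_s: 5.13
eef_pos: [556.0, 74.4, 74.1]
ee_rot: [-0.003, 0.64, 0.768, 0.002]
force: [-2.6, 26.0, 4.1]
grip_width: -0.001
```

Request:
move_arm:
  series:
    - [0, 0, 0, -0.1, 0, 0, 0]
    - [0, 0, 0, -0.2, 0, 0, 0]
    - [0, 0, 0, -0.3, 0, 0, 0]

```text
time_s: 5.38
eef_pos: [555.9, 74.4, 74.2]
ee_rot: [-0.005, 0.64, 0.768, 0.004]
force: [-1.2, 26.7, 4.3]
grip_width: -0.001
```

The position stopped changing while the force rose to 26 N, so the plate is at its stop. I'll back off and look.

Request:
move_arm:
  series:
    - [0, 0, 0, 0.5, 0, 0, 0]
    - [0, 0, 0, 2, 0, 0, 0]
    - [0, 0, 0, 4, 0, 0, 0]
    - [0, 0, 0, 7, 0, -1, 0]
    - [0, 0, 0, 9, 0, -4, 0]

```text
time_s: 5.8
eef_pos: [537.3, 163.3, 112.3]
ee_rot: [-0.008, 0.64, 0.768, 0.001]
force: [0.2, 0.6, -0.3]
grip_width: 0.003
```

```bash
python3 rel.py -330 -50 190 -330 -180 190
python3 - <<'E'
from rig import capture
import cv2,numpy as np,pickle
from h import *
c=capture("side");q=np.load("q.npy");f=c["frame"][:,:,::-1].copy()
b=cv2.resize(f[120:320,200:440],None,fx=3,fy=3,interpolation=2)
for P in ([-145,80,95],[-145,-80,95],[25,-80,62],[25,80,62]):
    u=(proj(c,m2w(q,P))[0]-[200,120])*3+1; cv2.circle(b,tuple(int(x) for x in u),4,(0,0,255),1)
cv2.imwrite("pics/side4.png",b)
E
```

```text
t 5.8 TCP mach -251.4 -1.6 112.3 F [ 0.2  0.6 -0.3] g 0.0 j [ 0.08  0.51  1.53  0.01  1.11 -0.11]
rotvec [-0.008 -0.013 -0.003]
world [475. 232. 190.] shift cm [ 7.95 -4.92 -7.62]
world [348. 208. 190.] shift cm [  7.91 -17.92  -7.52]
```

View pics/side4.png

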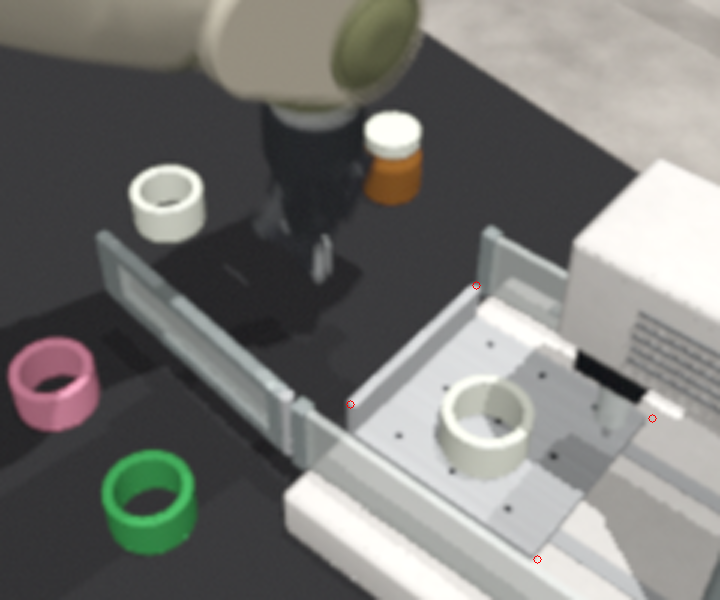

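The lip corners coincide with the predicted home position, circled at (476,285) and (350,404), and the ring is upright. Next I'll lift over the open guard to its outer side, nearer the robot.

Request:
move_arm:
  series:
    - [0, 0, 0, 1.5, 0, -3.5, 0]
    - [0, 0, 0, 4, -1, -7, 0]
    - [-0.008, -0.013, -0.003, 6, -4, -8, 0]
    - [-0.008, -0.013, -0.003, 8, -7.5, -8, 0]
    - [-0.008, -0.013, -0.003, 10, -11, -8, 0]

```text
time_s: 6.27
eef_pos: [412.5, 243.5, 202.2]
ee_rot: [0.005, 0.638, 0.77, 0.006]
force: [0.4, 0.4, 0.1]
grip_width: 0.001
```

```bash
python3 rel.py -365 -165 190 -365 -165 80
```

```text
t 6.27 TCP mach -353.1 -109.6 202.2 F [0.4 0.4 0.1] g 0.0 j [ 0.29  0.23  1.69 -0.    1.21  0.1 ]
rotvec [0.015 0.001 0.003]
world [356. 245. 190.] shift cm [ 1.21 -5.56  1.13]
world [356. 245.  80.] shift cm [ 1.22 -5.73 12.13]
```

Request:
move_arm:
  series:
    - [0.015, 0, 0.003, 0.6, -3, 0, 0]
    - [0.015, 0, 0.003, 1.2, -5.6, 2, 0]
    - [0.015, 0, 0.003, 1.2, -5.7, 5.5, 0]
    - [0.015, 0, 0.003, 1.2, -5.7, 9, 0]
    - [0.015, 0, 0.003, 1.2, -5.7, 11.8, 0]

```text
time_s: 6.68
eef_pos: [355.7, 244.4, 81.8]
ee_rot: [0.001, 0.639, 0.769, -0.0]
force: [0.5, -0.1, -0.6]
grip_width: -0.0
```

```bash
python3 rel.py -365 -130 80
python3 - <<'E'
from rig import capture
import cv2,numpy as np
b=capture("side")["frame"][120:320,200:440,::-1]
cv2.imwrite("pics/side5.png",cv2.resize(b,None,fx=3,fy=3,interpolation=2))
E
```

```text
t 6.68 TCP mach -364.4 -165.3 81.8 F [ 0.5 -0.1 -0.6] g -0.0 j [ 0.33  0.31  1.95 -0.    0.88  0.15]
rotvec [0.001 0.002 0.001]
world [390. 251.  80.] shift cm [0.06 3.53 0.19]
```

View pics/side5.png

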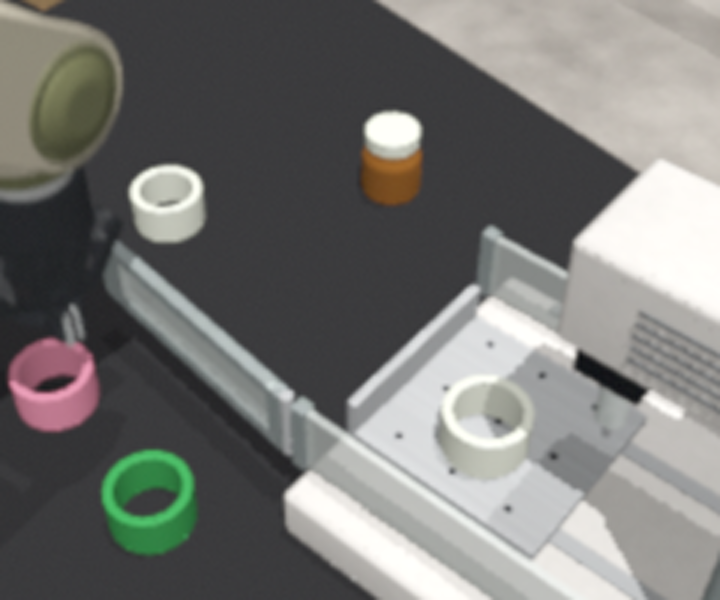

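The fingertips are at (72,325), on the guard's outer side near its free edge. Now I'll work out the arc.

```bash
cat > arc.py <<'E'
# arc waypoints: machine-frame TCP for guard angles, then shifts from given TCP machine pos (tool axes = -X,+Y)
from h import *; import sys; from rig import ctrl
q=np.load("q.npy").copy(); s=ctrl.sense(); p=s["eef_pos"]; c,sn=np.cos(q[2]),np.sin(q[2]); d=np.array(p[:2])-q[:2]
P=np.array([c*d[0]+sn*d[1],-sn*d[0]+c*d[1]])
for g in map(float,sys.argv[1:]):
    q[4]=g; t=np.array(gd(q,195,0,19)[:2]); dd=(t-P)/10; print(g,"shift",(-dd[0]).round(2),dd[1].round(2))
E
python3 arc.py 1.5 1.45 1.4 1.35 1.3 1.25 1.2 1.15 1.1 1.05 1.0 .95 .9 .85 .8 .75 .7 .65 .6 .55 .5 .45 .4 .35 .3 .25 .2 .15 .1 .05 0
```

```text
1.5 shift 0.2 4.44
1.45 shift 0.2 5.42
1.4 shift 0.16 6.4
1.35 shift 0.06 7.37
1.3 shift -0.09 8.34
1.25 shift -0.28 9.3
1.2 shift -0.52 10.25
1.15 shift -0.81 11.19
1.1 shift -1.14 12.11
1.05 shift -1.52 13.01
1.0 shift -1.95 13.89
0.95 shift -2.42 14.75
0.9 shift -2.93 15.59
0.85 shift -3.48 16.4
0.8 shift -4.07 17.18
0.75 shift -4.7 17.93
0.7 shift -5.37 18.65
0.65 shift -6.07 19.33
0.6 shift -6.8 19.98
0.55 shift -7.57 20.59
0.5 shift -8.37 21.16
0.45 shift -9.19 21.69
0.4 shift -10.04 22.18
0.35 shift -10.91 22.62
0.3 shift -11.81 23.02
0.25 shift -12.72 23.38
0.2 shift -13.65 23.69
0.15 shift -14.59 23.95
0.1 shift -15.55 24.17
0.05 shift -16.51 24.34
0.0 shift -17.48 24.46
```

Request:
move_arm:
  series:
    - [0, 0, 0, 0.1, 1.2, 0, 0]
    - [0, 0, 0, 0.2, 2.4, 0, 0]
    - [0, 0, 0, 0.2, 3.6, 0, 0]
    - [0, 0, 0, 0.2, 4.5, 0, 0]
    - [0, 0, 0, 0.2, 5.4, 0, 0]

```text
time_s: 7.15
eef_pos: [407.3, 255.1, 78.1]
ee_rot: [-0.001, 0.639, 0.769, -0.003]
force: [-0.6, -2.3, 2.2]
grip_width: 0.005
```

Request:
move_arm:
  series:
    - [0, 0, 0, 0, 1, 0, 0]
    - [0, 0, 0, -0.1, 1.9, 0, 0]
    - [0, 0, 0, -0.3, 2.9, 0, 0]
    - [0, 0, 0, -0.5, 3.9, 0, 0]
    - [0, 0, 0, -0.7, 4.8, 0, 0]

```text
time_s: 7.57
eef_pos: [456.7, 256.9, 78.3]
ee_rot: [-0.001, 0.639, 0.769, -0.003]
force: [-0.9, -0.9, 1.3]
grip_width: 0.005
```

```bash
python3 rel.py ; python3 arc.py 1.15 1.1 1.05 1.0 .95
python3 - <<'E'
from rig import capture
import cv2,numpy as np
b=capture("side")["frame"][120:320,200:440,::-1]
cv2.imwrite("pics/side6.png",cv2.resize(b,None,fx=3,fy=3,interpolation=2))
E
```

```text
t 7.57 TCP mach -358.1 -63.7 78.3 F [-0.9 -0.9  1.3] g 0.0 j [ 0.29  0.49  1.68 -0.    0.98  0.11]
rotvec [-0.006  0.003 -0.   ]
1.15 shift -0.24 0.8
1.1 shift -0.57 1.72
1.05 shift -0.95 2.62
1.0 shift -1.38 3.51
0.95 shift -1.85 4.37
```

View pics/side6.png

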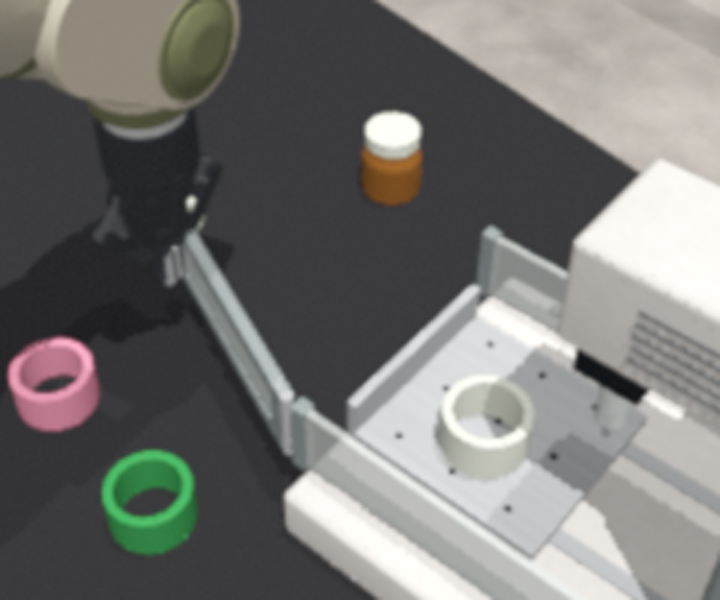

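The guard is swinging in, with contact at its free upright at (175,262). I'll continue along the arc.

Request:
move_arm:
  series:
    - [0, 0, 0, -0.4, 0.8, 0, 0]
    - [0, 0, 0, -1, 1.7, 0, 0]
    - [0, 0, 0, -1.6, 2.6, 0, 0]
    - [0, 0, 0, -2.1, 3.4, 0, 0]
    - [0, 0, 0, -2.6, 4.2, 0, 0]

```text
time_s: 8.03
eef_pos: [505.2, 238.2, 78.3]
ee_rot: [-0.0, 0.639, 0.769, -0.003]
force: [-0.9, -1.6, 2.2]
grip_width: 0.004
```

```bash
sed -i 's/195,0,19/185,0,19/' arc.py; python3 rel.py ; python3 arc.py .9 .85 .8 .75 .7 .65 .6 .55 .5 .45
python3 - <<'E'
from rig import capture
import cv2,numpy as np
b=capture("side")["frame"][120:320,200:440,::-1]
cv2.imwrite("pics/side7.png",cv2.resize(b,None,fx=3,fy=3,interpolation=2))
E
```

```text
t 8.03 TCP mach -330.9 -19.5 78.3 F [-0.9 -1.6  2.2] g 0.0 j [ 0.23  0.55  1.57 -0.    1.02  0.05]
rotvec [-0.004  0.003 -0.001]
0.9 shift -0.42 0.16
0.85 shift -0.94 0.93
0.8 shift -1.5 1.68
0.75 shift -2.09 2.39
0.7 shift -2.72 3.07
0.65 shift -3.38 3.73
0.6 shift -4.08 4.34
0.55 shift -4.8 4.93
0.5 shift -5.56 5.47
0.45 shift -6.34 5.98
```

View pics/side7.png

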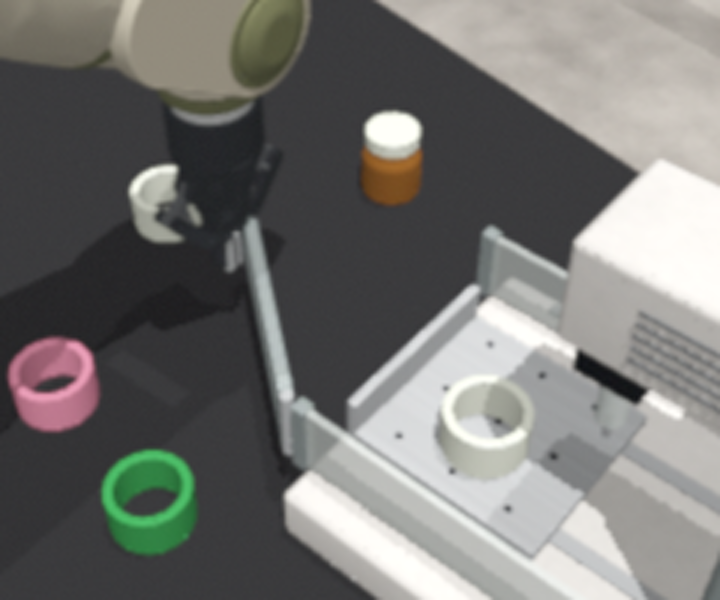

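Request:
move_arm:
  series:
    - [0, 0, 0, -0.6, 0.6, 0, 0]
    - [0, 0, 0, -1.2, 1.2, 0, 0]
    - [0, 0, 0, -1.7, 1.8, 0, 0]
    - [0, 0, 0, -2.2, 2.4, 0, 0]
    - [0, 0, 0, -2.7, 3.1, 0, 0]

```text
time_s: 8.5
eef_pos: [542.3, 216.2, 78.2]
ee_rot: [0.0, 0.64, 0.769, -0.003]
force: [-0.9, 0.1, 0.8]
grip_width: -0.001
```

Request:
move_arm:
  series:
    - [0, 0, 0, -0.7, 0.6, 0, 0]
    - [0, 0, 0, -1.4, 1.3, 0, 0]
    - [0, 0, 0, -2.1, 1.9, 0, 0]
    - [0, 0, 0, -2.9, 2.4, 0, 0]
    - [0, 0, 0, -3.6, 2.9, 0, 0]

```text
time_s: 8.92
eef_pos: [578.1, 185.2, 78.1]
ee_rot: [0.0, 0.64, 0.769, -0.003]
force: [-1.2, -0.1, 0.4]
grip_width: -0.0
```

```bash
python3 rel.py ; python3 arc.py .4 .35 .3 .25 .2 .15 .1 .05 0
python3 - <<'E'
from rig import capture
import cv2,numpy as np
b=capture("side")["frame"][120:320,200:440,::-1]
cv2.imwrite("pics/side8.png",cv2.resize(b,None,fx=3,fy=3,interpolation=2))
E
```

```text
t 8.92 TCP mach -265.4 42.4 78.1 F [-1.2 -0.1  0.4] g -0.0 j [ 0.12  0.64  1.41 -0.    1.09 -0.06]
rotvec [-0.004  0.004 -0.002]
0.4 shift -0.59 0.26
0.35 shift -1.41 0.68
0.3 shift -2.26 1.07
0.25 shift -3.12 1.41
0.2 shift -4.0 1.71
0.15 shift -4.9 1.96
0.1 shift -5.8 2.17
0.05 shift -6.72 2.34
0.0 shift -7.64 2.46
```

View pics/side8.png

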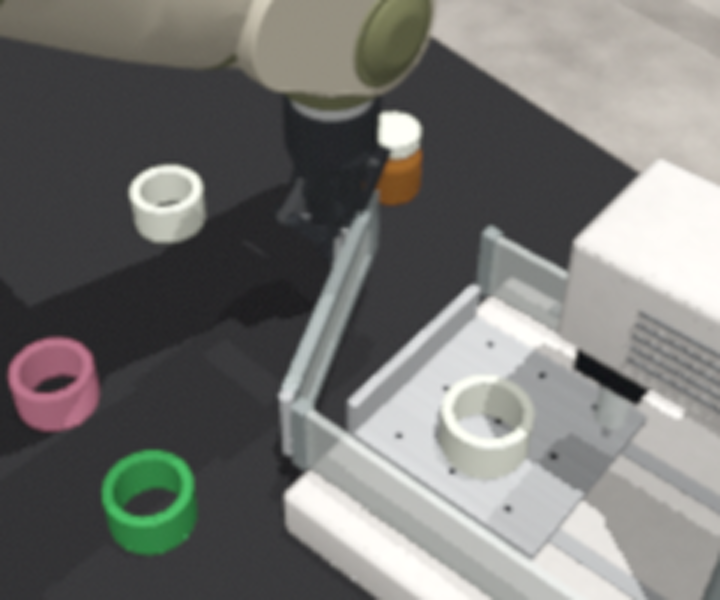

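The guard is past halfway, with the fingertips behind it at about (345,240). I'll go on and slow down towards the end.

Request:
move_arm:
  series:
    - [0, 0, 0, -0.7, 0.4, 0, 0]
    - [0, 0, 0, -1.5, 0.7, 0, 0]
    - [0, 0, 0, -2.3, 1.1, 0, 0]
    - [0, 0, 0, -3.1, 1.4, 0, 0]
    - [0, 0, 0, -4, 1.7, 0, 0]

```text
time_s: 9.38
eef_pos: [603.3, 147.1, 78.3]
ee_rot: [0.001, 0.64, 0.768, -0.003]
force: [-0.1, 0.7, 1.1]
grip_width: -0.003
```

Request:
move_arm:
  series:
    - [0, 0, 0, -0.5, 0.2, 0, 0]
    - [0, 0, 0, -1, 0.3, 0, 0]
    - [0, 0, 0, -1.5, 0.4, 0, 0]
    - [0, 0, 0, -2, 0.5, 0, 0]
    - [0, 0, 0, -2.5, 0.6, 0, 0]

```text
time_s: 9.8
eef_pos: [613.8, 123.3, 78.4]
ee_rot: [0.001, 0.64, 0.768, -0.003]
force: [-0.7, 0.7, -0.3]
grip_width: 0.004
```

Request:
move_arm:
  series:
    - [0, 0, 0, -0.2, 0, 0, 0]
    - [0, 0, 0, -0.4, 0, 0, 0]
    - [0, 0, 0, -0.6, 0, 0, 0]
    - [0, 0, 0, -0.8, 0, 0, 0]
    - [0, 0, 0, -0.9, 0, 0, 0]

```text
time_s: 10.22
eef_pos: [615.0, 116.4, 78.4]
ee_rot: [-0.001, 0.64, 0.768, -0.001]
force: [-1.4, 14.5, 0.7]
grip_width: 0.003
```

```bash
python3 rel.py ; python3 arc.py 0
python3 - <<'E'
from rig import capture
import cv2,numpy as np
b=capture("side")["frame"][120:320,200:440,::-1]
cv2.imwrite("pics/side9.png",cv2.resize(b,None,fx=3,fy=3,interpolation=2))
E
```

```text
t 10.22 TCP mach -191.1 66.2 78.4 F [-1.4 14.5  0.7] g 0.0 j [ 0.    0.68  1.35 -0.    1.12 -0.18]
rotvec [-0.003  0.001 -0.003]
0.0 shift -0.21 0.08
```

View pics/side9.png

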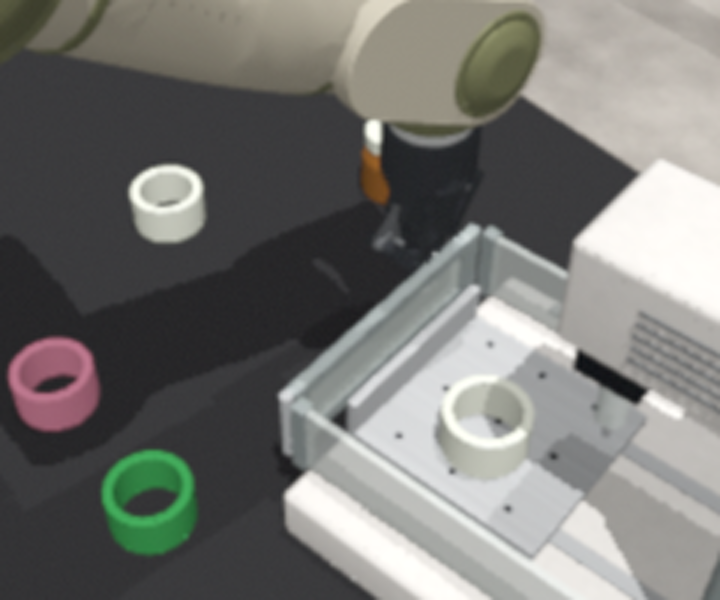

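The guard lies across the front and the force has risen to 14.5 N. I'll press slightly once more to confirm the stop, then back away.

Request:
move_arm:
  series:
    - [0, 0, 0, -0.1, 0, 0, 0]
    - [0, 0, 0, -0.3, 0, 0, 0]
    - [0, 0, 0, -0.3, 0, 0, 0]

```text
time_s: 10.52
eef_pos: [615.0, 116.4, 78.5]
ee_rot: [-0.002, 0.64, 0.769, 0.0]
force: [-1.6, 14.3, 1.4]
grip_width: -0.003
```

Request:
move_arm:
  series:
    - [0, 0, 0, 0.5, 0, 0, 0]
    - [0, 0, 0, 2, 0, 0, 0]
    - [0, 0, 0, 4, 0, -1, 0]
    - [0, 0, 0, 7, -2, -4, 0]
    - [0, 0, 0, 10, -4, -8, 0]

```text
time_s: 10.93
eef_pos: [564.1, 200.2, 145.2]
ee_rot: [-0.004, 0.64, 0.769, -0.001]
force: [-0.8, 0.5, 0.4]
grip_width: -0.001
```

Request:
move_arm:
  series:
    - [0, 0, 0, 3, -3, -3, 0]
    - [0, 0, 0, 6, -6, -5, 0]
    - [0, 0, 0, 8, -9, -5, 0]
    - [0, 0, 0, 10, -12, -5, 0]
    - [0, 0, 0, 12, -15, -5, 0]

```text
time_s: 11.35
eef_pos: [393.0, 291.9, 197.4]
ee_rot: [-0.003, 0.64, 0.769, -0.001]
force: [-0.6, -0.0, 0.0]
grip_width: 0.001
```

Request:
move_arm:
  series:
    - [0, 0, 0, 1, -1, 0, 0]
    - [0, 0, 0, 1, -1, 0, 0]
    - [0, 0, 0, 1, -1, 0, 0]

```text
time_s: 11.6
eef_pos: [381.0, 300.5, 197.9]
ee_rot: [-0.003, 0.639, 0.769, -0.0]
force: [0.6, -0.9, 0.0]
grip_width: 0.003
```

```bash
cat > chk.py <<'E'
from rig import capture
import cv2,numpy as np
from h import *
q=np.load("q.npy"); q[4]=0
for n,(r0,c0) in dict(side=(120,200),top=(110,200)).items():
    c=capture(n); b=cv2.resize(c["frame"][r0:r0+200,c0:c0+260,::-1],None,fx=3,fy=3,interpolation=2)
    for P in ([-145,80,95],[-145,-80,95],[25,-80,62],[25,80,62],gd(q,234,118,5),gd(q,0,118,5)):
        u=(proj(c,m2w(q,P))[0]-[c0,r0])*3+1; cv2.circle(b,tuple(int(x) for x in u),4,(0,0,255),1)
    cv2.imwrite(f"pics/{n}10.png",b)
E
python3 chk.py; python3 rel.py
```

```text
t 11.7 TCP mach -414.0 -129.2 197.5 F [-0.2  0.4 -0.4] g 0.0 j [0.42 0.26 1.66 0.   1.22 0.24]
rotvec [-0.005 -0.004 -0.002]
```

View pics/side10.png

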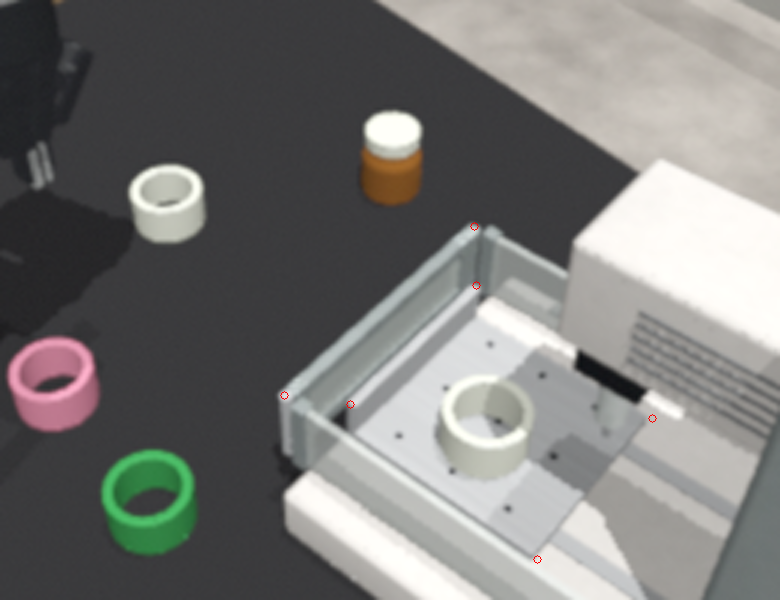

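View pics/top10.png

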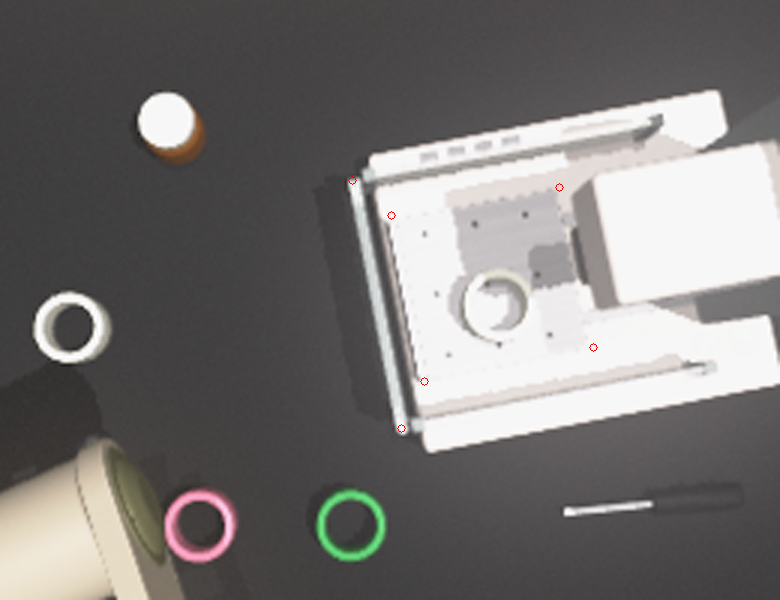

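The checks agree. In the side view the guard lies on its predicted shut line, (474,226)-(284,395), and the lip on its home line. The ring is upright at (487,425), and the spare ring, jar and screwdriver haven't moved. The robot is clear, so I'll hand in.

```bash
python3 -c "
from rig import job
print(job.finish_job())"
```

```text
the job is handed in; nothing more can be done
None
```

The work plate is fully home with the ring still upright on it, and the front guard is shut. I handed the job in at about 11.7 s, with the arm clear of everything.

- **Plate:** I pushed it by its lip with the shut fingertips, at about 36 mm/s and slower near the end. It moved at about 3 N and stopped dead at the stop, where the force rose to about 27 N.
- **Guard:** I went over it to its outer face and swung it shut along its arc. It stopped dead at about 14 N.
- **Final pictures:** Both cameras show the guard on its predicted shut line. The ring is in its original spot on the plate, and the spare ring, jar and screwdriver have not moved.
- **Disagreement:** In the top view the lip's outer edge appears about 2 px (roughly 5 mm) further out than predicted. I put this down to my pose-fit error and the lip's front face being visible from above. The hard stop and the fingertip positions at both contacts fit a plate that is fully home.

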